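Find and release the latched mode key on a tensile tester's control box

ROBOT

A 6-joint arm with a two-finger parallel gripper is mounted at the origin on the work surface. World frame = base frame: x ahead of the robot, y to its left, z up, the work surface at z = 0. Lengths are in mm, angles in rad, forces in N, time in s.
With the tool pointing down it reaches from about 350 to 875 mm from the base axis. Payload 4.2 kg.
Tool frame: the origin (TCP) lies midway between the tips of the shut fingers; the grasp point (between the pads) lies 19 mm behind it; z points along the fingers, y is the line along which they close (so a half turn about z gives the same grasp; the last joint's range is limited). The gripper opens to 85 mm and grips with 20 to 120 N. Pads are 22 mm wide; open, the fingers measure 114 mm over their backs; the gripper's body (76 mm by 85 mm) begins 54 mm behind the grasp point. The pads swing forward as they close: fully open they stand 13 mm farther back than shut.
Start: joints at [1.449, 0.385, 0.008, 0, -1.194, -0.259], TCP at [232.256, 580.221, 231.312] pointing down, gripper open.
Joint ranges: [-3.14, 3.14], [-1.21, 2.06], [-1.07, 1.41], [-3.16, 2.05], [-2.99, -0.16], [-3.1, 3.1]. Speed limits (rad/s): [2.79, 2.79, 3.14, 3.14, 3.14, 3.14].

INTERFACE

Orientations are given as a unit quaternion [x, y, z, w].
In Python, from bench import arm gives the robot as it stands.
- The arm moves only by the tool send_rows, never from a script. Its argument "targets" is a list of rows, each an object of numbers: "gripper": the gripper command: -1 is fully open, 1 is shut, values between are in proportion; "x", "y", "z": the shift along the tool's x, y, z in cm; "ax", "ay", "az": the turn, a rotation vector about the tool's x, y, z in degrees. A call has 1 to 5 rows; each row shifts and turns the commanded pose from where the row before left it, along the tool's axes as they then stand; what a row does not reach is not made up. A row lasts 1/12 s, in which the tool goes at most 41.7 mm and 7.16 degrees, less where a joint would pass 70% of its speed; a pose out of reach is approached as far as the arm can. A call is refused whole if a number of a shift passes 4.17 or a number of a turn 7.16, either way. A call with a gripper value outside its range is refused whole. The fingers move at their own pace and stop on an object; the grip force is fixed at half the most. Time passes only in rows, so rows that do not move let the fingers close. It gives the time, the measured TCP pose, the force, the opening and the grip force at its end, in the units of the state.
- arm.read_state(): the state, without advancing time (a new reading comes with each control period).
- arm.get_image(name): name is "side" or "top"; returns (picture, depth): 420x560x3 uint8, red, green, blue; 420x560 float32, mm along the optical axis (not along the pixel's ray), 0 where there is no reading.
- arm.camera_model(name): a dict with "fx", "fy", "cx", "cy" (pixels), "cam_to_world" (4x4, takes a point from camera to world coordinates). Camera axes: x right, y down, z forward; pixel columns grow to the right and rows downward; lengths in mm; the calibration is good to about 2 mm. A picture is of the moment at which its call begins. camera_model takes no time and is no camera call.
- arm.job_done(): hands the job in; it is judged then, once.
Trained networks look in the newest picture that a camera, given by its name, has taken for a name from the list of things; names that differ only in an ending like _2 or _b are one class to them, and where a whole thing is asked for, a point or a joint stands for the part that bears it (a point fixed in the world has none). Each returns a list of dicts, best first, with "score" (0 to 1); they miss things now and then, are a little off and sometimes report something else, mostly with a low value. They report only what shows in the picture. A call takes as long as a camera call.
- arm.boxes_of(camera, thing): "rect" ([left, top, width, height] in pixels, round what is visible of it).
The state is a dict: "clock": time; "joints": joint angles; "joint_vel": joint speeds; "joint_efforts": joint torques, N m; "position": TCP position; "ee_rot": TCP orientation; "contact_force": force on the tool from outside, world axes, zero at the start; "wrist_torque": the same for the moment, N m; "gripper_width": finger opening in mm; "grasp_force": force on a finger pad.
Only numpy, scipy, OpenCV 4.12 (cv2) and the standard library are available. Lean on these libraries where they do the work, as an engineer would, in place of code of your own. Each camera call takes 0.05 s, during which the arm holds its last target. There are 200 camera calls.

TASK

One of the four mode keys on the tensile tester's control box has been left latched down. With a fingertip, tap the four keys lightly one after the other from left to right (as the robot sees them) to feel which one it is, then press that key fully in and let it go so that it pops up level with the other three. Do not push any of the other keys home, and leave the mouse, the weight and the spare grip standing where they are.

Things in the scene. Friction and masses are not known exactly. Their poses are not given: they have to be found in the camera images.
- box: Tester's desktop control box, fixed to the bench: cream shell 160 mm deep (x) by 300 mm wide (y), flat dark panel 65 mm above the bench, dark flush display in the far half. Origin: centre of its underside; z up, x away from the robot, y to the robot's left when unturned (turned up to 20 degrees). Four light-grey keys in a row along y, 35 mm nearer the robot than its centre.
- key1: Leftmost key, at x -35, y +66 mm in the box's frame. All four keys are alike: light-grey square caps 28 x 28 mm with flat tops, 44 mm from centre to centre. Origin: centre of the cap's top face; axes as the box's. They move straight down only. Exactly one is latched down at the start; which one varies.
- key2: Second key from the left, at x -35, y +22 mm in the box's frame; origin: centre of its top face. Heights of all keys: up, the top is 77 mm above the bench (12 mm above the panel); latched, it rests about 3.4 mm lower; fully in, 7 mm lower. The spring pushes back with 3 N at the top, 1 N more per mm, 10 N at the bottom.
- key3: Third key from the left, at x -35, y -22 mm in the box's frame; origin: centre of its top face. For all keys: an up key yields to more than 3 N. The latched key is held by an inner catch and yields only above 6 N; pressed to the bottom (7 mm below the up height, 10 N) for a moment, it is freed and springs up when let go; about 5.5 mm is the least that frees it.
- key4: Rightmost key, at x -35, y -66 mm in the box's frame; origin: centre of its top face. Otherwise as the others. An up key counts as pushed home once it is more than 4.5 mm down.
- jog (a point): Centre of the top of a fixed black jog knob, 28 mm across and 16 mm high, left of the key row. Not used.
- stop (a point): Centre of the top of a fixed red mushroom emergency stop, 40 mm across, 33 mm above the panel, in the panel's far right corner. Not used.
- mouse: Loose black computer mouse, 105 x 60 x 34 mm, to the left of the box. Bystander. Origin: centre of its underside.
- weight: Loose steel calibration weight with a knob, 38 mm across, 66 mm high, 0.5 kg, to the right of the box. Bystander. Origin: centre of its underside.
- grip: Loose spare specimen grip: dark block 45 x 40 x 50 mm with a steel stud on top (66 mm high in all) and an aluminium cylinder 32 mm across sticking out 40 mm along its +x, standing beyond the box. Bystander. Origin: centre of the block's underside.

How it is judged (in metres and radians):
On the way, in this order (a step that is already met when the one before it is completed fails the run):
1. key 1 is tapped (contact force between the fingers and key1 above 0.3 N).
2. key 2 is tapped (contact force between the fingers and key2 above 0.3 N).
3. key 3 is tapped (contact force between the fingers and key3 above 0.3 N).
4. key 4 is tapped (contact force between the fingers and key4 above 0.3 N).
5. a key (only the latched one may be) is pressed fully in (z of any of key1, key2, key3, key4 in the frame of box below 0.0715 m).
At the end, for the whole second after the job is handed in: All four keys are up, each within 1.5 mm of its full height, and the mouse, the weight and the spare grip are within 15 mm of where they stood (z of each of key1, key2, key3, key4 in the frame of box above 0.0755 m and distance of each of mouse, weight, grip from where it was at the start of the episode below 0.015 m); the robot touches nothing.
It fails at once if a key that was up is pushed home (more than 4.5 mm down) (distance of any of key1, key2, key3, key4 from where it was at the start of the episode above 0.0045 m).
It fails at once if the computer mouse is moved or lifted by more than 15 mm (distance of mouse from where it was at the start of the episode above 0.015 m).
It fails at once if the calibration weight is moved or lifted by more than 15 mm (distance of weight from where it was at the start of the episode above 0.015 m).
It fails at once if the spare specimen grip is moved or lifted by more than 15 mm (distance of grip from where it was at the start of the episode above 0.015 m).
It also fails if it takes over 43 s, if anything falls off the work surface, if the arm or the gripper's body presses on something with over 40 N, if the wrist force passes 120 N, or if a joint passes its speed limit or range.

## Working session

There is one attempt and no reset: what is moved stays moved. The work goes in short steps, Python scripts to look and compute and a tool call to move; the robot and the scene stay as the last step left them, time stands still between calls to the robot, and variables do not carry over. Pictures are saved under pics/ and viewed, at most 10 in all, crops included, and the job is handed in when it is done.

Besides the shell and the picture viewer there is one more tool, called after ">>>" in YAML: its name, and indented under it one key for each argument. send_rows: Moves the arm, as the interface text tells. Its arguments: {"type":"object","properties":{"targets":{"type":"array"}},"required":["targets"]}

```bash
mkdir -p pics; ls; python3 - <<'E'
from bench import arm
import cv2,numpy as np
s=arm.read_state();print(s)
ims=[]
for n in("top","side"):
    p,d=arm.get_image(n);ims.append(p[:,:,::-1]);cv2.imwrite(f'pics/{n}0.png',p[:,:,::-1]);np.save(f'pics/{n}0.npy',d)
    print(n,arm.camera_model(n))
    for t in("box","key1","key2","key3","key4","mouse","weight","grip","jog","stop"):
        print(t,[(r['rect'],round(r['score'],2)) for r in arm.boxes_of(n,t)][:5])
E
```

```text
pics
{'clock': 0.0, 'joints': array([ 1.44863188e+00,  3.85577729e-01,  6.66221489e-03, -5.30917044e-04,
       -1.19395353e+00, -2.58605937e-01]), 'joint_vel': array([ 0.00052215,  0.00070135,  0.00017253,  0.00181133,  0.0008973 ,
       -0.00073007]), 'joint_efforts': array([ 4.16091889e-04, -3.92291021e+01,  1.88401705e+01,  4.18638468e+00,
       -4.69400460e-03, -4.87564922e-08]), 'position': array([232.02900444, 579.7329508 , 230.21827631]), 'ee_rot': array([ 9.81912319e-01, -1.89333204e-01, -1.75509965e-04,  1.05076682e-03]), 'contact_force': array([ 0.70789678, -0.44129475,  0.27564595]), 'wrist_torque': array([ 0.01915626, -0.01280993,  0.06655595]), 'grasp_force': 0.0, 'gripper_width': 85.38480371249464}
top {'fx': 431.1364620120259, 'fy': 431.1364620120259, 'cx': 280.9908111673781, 'cy': 216.83680097121604, 'cam_to_world': array([[-8.07570509e-04, -9.97623994e-01,  6.88891444e-02,
         5.16864790e+02],
       [-9.99041218e-01, -2.21054155e-03, -4.37236598e-02,
         7.27819400e+01],
       [ 4.37720545e-02, -6.88584046e-02, -9.96665705e-01,
         8.91471151e+02]
[... 1207 characters left out ...]
([213.9, 217.4, 17.6, 14.6], 0.75), ([238.0, 236.1, 24.7, 18.3], 0.57), ([225.6, 226.8, 21.7, 11.0], 0.48)]
key2 [([213.9, 217.4, 17.6, 14.6], 0.75), ([238.0, 236.1, 24.7, 18.3], 0.57), ([225.6, 226.8, 21.7, 11.0], 0.48)]
key3 [([213.9, 217.4, 17.6, 14.6], 0.75), ([238.0, 236.1, 24.7, 18.3], 0.57), ([225.6, 226.8, 21.7, 11.0], 0.48)]
key4 [([213.9, 217.4, 17.6, 14.6], 0.75), ([238.0, 236.1, 24.7, 18.3], 0.57), ([225.6, 226.8, 21.7, 11.0], 0.48)]
mouse [([180.9, 194.5, 49.5, 25.0], 0.95)]
weight [([322.7, 311.4, 28.8, 47.2], 0.82)]
grip [([304.8, 208.1, 37.4, 35.7], 0.89)]
jog [([186.1, 196.2, 160.8, 131.0], 0.8), ([308.6, 208.6, 34.0, 35.5], 0.16)]
stop [([187.6, 194.3, 161.5, 132.6], 0.67)]
```

View pics/top0.png

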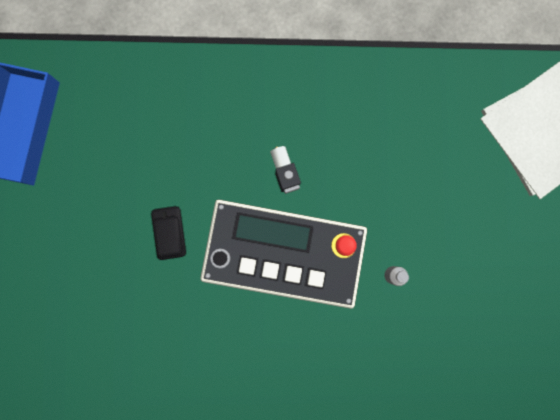

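View pics/side0.png

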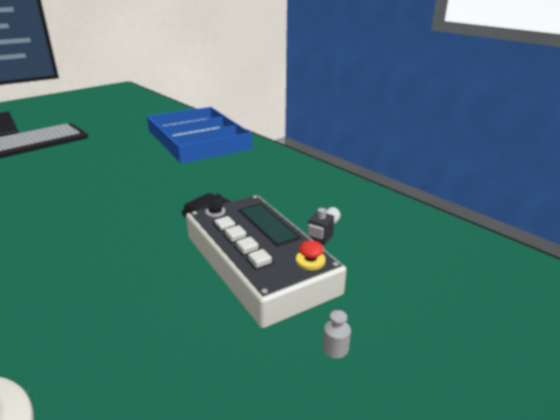

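```bash
cat > loc.py <<'E'
from bench import arm
import cv2,numpy as np
def ray(n,uv,z):
    m=arm.camera_model(n);T=m['cam_to_world']
    d=T[:3,:3]@[(uv[0]-m['cx'])/m['fx'],(uv[1]-m['cy'])/m['fy'],1]
    return T[:3,3]+d*(z-T[2,3])/d[2]
def caps(n,roi):
    l,t,r,b=roi
    im=cv2.imread(f'pics/{n}0.png')[t:b,l:r];im=im.min(2)
    k,_,st,c=cv2.connectedComponentsWithStats((im>150).astype('uint8'))
    return [(c[i]+[l,t],st[i,4]) for i in range(1,k) if 60<st[i,4]<600]
E
python3 - <<'E'
from loc import *
for n,roi in(("top",(232,250,332,295)),("side",(210,212,278,272))):
    d=np.load(f'pics/{n}0.npy');m=arm.camera_model(n);T=m['cam_to_world']
    P=[]
    for c,a in sorted(caps(n,roi),key=lambda q:q[0][0]):
        u,v=c.round().astype(int);z=np.median(d[v-2:v+3,u-2:u+3])
        w=T@[(c[0]-m['cx'])/m['fx']*z,(c[1]-m['cy'])/m['fy']*z,z,1]
        print(n,c.round(1),a,"depth",w[:3].round(1),"plane77",ray(n,c,77).round(1));P.append(ray(n,c,77)[:2])
    P=np.array(P);print(np.linalg.norm(np.diff(P,axis=0),axis=1),P.mean(0))
E
```

```text
top [247.1 265.6] 225 depth [481.2 100.8  74. ] plane77 [481.4 100.7  77. ]
top [258.7 289.5] 143 depth [435.3  79.1  61.1] plane77 [436.9  79.   77. ]
top [270.1 269.9] 225 depth [473.3  57.6  77.7] plane77 [473.3  57.6  77. ]
top [293.1 274. ] 224 depth [465.5  14.3  76.8] plane77 [465.5  14.3  77. ]
top [316.  278.1] 223 depth [457.6 -28.8  76.9] plane77 [457.6 -28.8  77. ]
[49.53532122 42.25053767 43.94450827 43.89211443] [462.92179375  44.54951513]
side [223.7 255.6] 193 depth [426.8  23.4  61.4] plane77 [414.4   4.6  77. ]
[] [414.40963626   4.64373499]
```

>>> send_rows:
  targets:
    - {"gripper": 1,"az": -5.7,"x": 0,"y": 0,"z": 0}
    - {"gripper": 1,"az": -5.7,"x": 0,"y": 0,"z": 0}
    - {"gripper": 1,"x": 2.0,"y": 2.6,"z": 0}
    - {"gripper": 1,"x": 2.0,"y": 2.6,"z": 0}
    - {"gripper": 1,"x": 2.0,"y": 2.6,"z": 0}

```text
$.targets[0]: bad value
```

>>> send_rows:
  targets:
    - {"gripper": 1,"x": 2.0,"y": 2.6,"z": 0}
    - {"gripper": 1,"x": 2.0,"y": 2.6,"z": 0}
    - {"gripper": 1,"x": 2.0,"y": 2.6,"z": 0}
    - {"gripper": 1,"x": 2.0,"y": 2.6,"z": 0}
    - {"gripper": 1,"x": 2.0,"y": 2.6,"z": 0}

```text
$.targets[0]: bad value
```

>>> send_rows:
  targets:
    - {"gripper": 1,"x": 2.0,"y": 2.6,"z": 0}
    - {"gripper": 1,"x": 2.0,"y": 2.6,"z": 0}
    - {"gripper": 1,"x": 2.0,"y": 2.6,"z": 0}
    - {"gripper": 1,"x": 2.0,"y": 2.6,"z": 0}
    - {"gripper": 1,"x": 2.0,"y": 2.6,"z": 0}

```text
$.targets[0]: bad value
```

Probably every field is required.

>>> send_rows:
  targets:
    - {"gripper": 1,"x": 0,"y": 0,"z": 0,"ax": 0,"ay": 0,"az": -5.7}
    - {"gripper": 1,"x": 0,"y": 0,"z": 0,"ax": 0,"ay": 0,"az": -5.7}
    - {"gripper": 1,"x": 2.0,"y": 2.6,"z": 0,"ax": 0,"ay": 0,"az": 0}
    - {"gripper": 1,"x": 2.0,"y": 2.6,"z": 0,"ax": 0,"ay": 0,"az": 0}
    - {"gripper": 1,"x": 2.0,"y": 2.6,"z": 0,"ax": 0,"ay": 0,"az": 0}

```text
clock: 1.52
position: [277.3, 491.8, 231.0]
ee_rot: [0.996, -0.09, -0.0, 0.0]
contact_force: [0.4, 0.7, -0.4]
gripper_width: 25.5
grasp_force: 0.0
```

>>> send_rows:
  targets:
    - {"gripper": 1,"x": 2.0,"y": 2.6,"z": 0,"ax": 0,"ay": 0,"az": 0}
    - {"gripper": 1,"x": 2.0,"y": 2.6,"z": 0,"ax": 0,"ay": 0,"az": 0}
    - {"gripper": 1,"x": 2.0,"y": 2.6,"z": 0,"ax": 0,"ay": 0,"az": 0}
    - {"gripper": 1,"x": 2.0,"y": 2.6,"z": 0,"ax": 0,"ay": 0,"az": 0}
    - {"gripper": 1,"x": 2.0,"y": 2.6,"z": 0,"ax": 0,"ay": 0,"az": 0}

```text
clock: 1.93
position: [352.5, 345.2, 231.6]
ee_rot: [0.996, -0.091, 0.0, -0.0]
contact_force: [0.3, -0.1, -0.9]
gripper_width: 0.0
grasp_force: 0.0
```

>>> send_rows:
  targets:
    - {"gripper": 1,"x": 2.0,"y": 2.6,"z": 0,"ax": 0,"ay": 0,"az": 0}
    - {"gripper": 1,"x": 2.0,"y": 2.6,"z": 0,"ax": 0,"ay": 0,"az": 0}
    - {"gripper": 1,"x": 2.0,"y": 2.6,"z": 0,"ax": 0,"ay": 0,"az": 0}
    - {"gripper": 1,"x": 2.0,"y": 2.6,"z": 0,"ax": 0,"ay": 0,"az": 0}
    - {"gripper": 1,"x": 2.0,"y": 2.6,"z": 0,"ax": 0,"ay": 0,"az": 0}

```text
clock: 2.35
position: [427.3, 199.3, 231.7]
ee_rot: [0.996, -0.091, 0.0, -0.0]
contact_force: [-0.2, -0.3, -0.7]
gripper_width: 0.1
grasp_force: 0.0
```

>>> send_rows:
  targets:
    - {"gripper": 1,"x": 2.0,"y": 2.6,"z": 0,"ax": 0,"ay": 0,"az": 0}
    - {"gripper": 1,"x": 2.0,"y": 2.6,"z": 0,"ax": 0,"ay": 0,"az": 0}
    - {"gripper": 1,"x": 2.0,"y": 2.6,"z": 0,"ax": 0,"ay": 0,"az": 0}
    - {"gripper": 1,"x": 0,"y": 0,"z": 0,"ax": 0,"ay": 0,"az": 0}
    - {"gripper": 1,"x": 0,"y": 0,"z": 0,"ax": 0,"ay": 0,"az": 0}

```text
clock: 2.77
position: [472.2, 111.8, 231.3]
ee_rot: [0.996, -0.093, -0.0, -0.0]
contact_force: [0.1, -0.0, -0.1]
gripper_width: 0.1
grasp_force: 0.0
```

>>> send_rows:
  targets:
    - {"gripper": 1,"x": 1.1,"y": 0.9,"z": 2.5,"ax": 0,"ay": 0,"az": 0}
    - {"gripper": 1,"x": 0,"y": 0,"z": 3.5,"ax": 0,"ay": 0,"az": 0}
    - {"gripper": 1,"x": 0,"y": 0,"z": 3.5,"ax": 0,"ay": 0,"az": 0}
    - {"gripper": 1,"x": 0,"y": 0,"z": 3.0,"ax": 0,"ay": 0,"az": 0}
    - {"gripper": 1,"x": 0,"y": 0,"z": 0,"ax": 0,"ay": 0,"az": 0}

```text
clock: 3.18
position: [476.6, 101.4, 101.1]
ee_rot: [0.996, -0.091, -0.005, 0.003]
contact_force: [-0.4, 0.2, 0.1]
gripper_width: 0.2
grasp_force: 0.0
```

```bash
python3 - <<'E'
from bench import arm
import cv2
ims=[]
for n,(l,t,r,b) in(("top",(200,190,370,310)),("side",(180,150,350,270))):
    p,d=arm.get_image(n);ims.append(cv2.resize(p[t:b,l:r,::-1],None,fx=2.3,fy=2.3,interpolation=2))
cv2.imwrite('pics/near1.png',cv2.hconcat(ims));s=arm.read_state();print(s['position'],s['contact_force'])
E
```

```text
[480.87072682 103.07084832 106.43418923] [-0.01230139  0.22060039  1.604661  ]
```

View pics/near1.png

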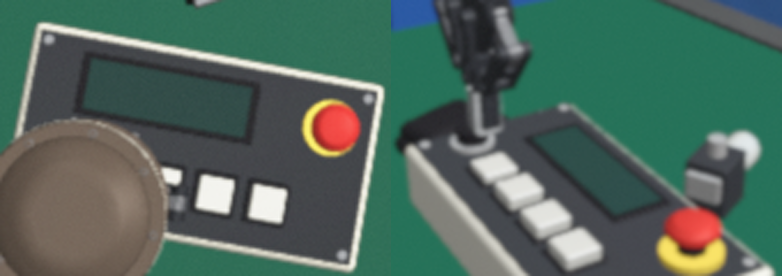

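```bash
python3 - <<'E'
from loc import *
m=arm.camera_model("side");Ti=np.linalg.inv(m['cam_to_world'])
s=arm.read_state()['position'];print(s)
for p in(s,[481.4,100.7,74],[473.3,57.6,77]):
    q=Ti@[*p,1];print(m['fx']*q[0]/q[2]+m['cx'],m['fy']*q[1]/q[2]+m['cy'])
E
```

```text
[480.87072682 103.07084832 106.43418923]
220.8855516377669 204.44709148957963
222.90289419977876 220.34491552935236
233.38941760111118 229.81465169021018
```

>>> send_rows:
  targets:
    - {"gripper": 1,"x": 0.05,"y": 0.2,"z": 1.3,"ax": 0,"ay": 0,"az": 0}
    - {"gripper": 1,"x": 0,"y": 0,"z": 1.3,"ax": 0,"ay": 0,"az": 0}
    - {"gripper": 1,"x": 0,"y": 0,"z": 0,"ax": 0,"ay": 0,"az": 0}
    - {"gripper": 1,"x": 0,"y": 0,"z": 0,"ax": 0,"ay": 0,"az": 0}
    - {"gripper": 1,"x": 0,"y": 0,"z": 0,"ax": 0,"ay": 0,"az": 0}

```text
clock: 3.7
position: [482.4, 101.3, 82.4]
ee_rot: [0.996, -0.09, 0.002, -0.001]
contact_force: [0.8, -0.7, 0.1]
gripper_width: -0.1
grasp_force: 0.0
```

>>> send_rows:
  targets:
    - {"gripper": 1,"x": 0,"y": 0,"z": 0.1,"ax": 0,"ay": 0,"az": 0}
    - {"gripper": 1,"x": 0,"y": 0,"z": 0.1,"ax": 0,"ay": 0,"az": 0}
    - {"gripper": 1,"x": 0,"y": 0,"z": 0,"ax": 0,"ay": 0,"az": 0}
    - {"gripper": 1,"x": 0,"y": 0,"z": 0,"ax": 0,"ay": 0,"az": 0}
    - {"gripper": 1,"x": 0,"y": 0,"z": 0,"ax": 0,"ay": 0,"az": 0}

```text
clock: 4.12
position: [481.1, 100.3, 78.5]
ee_rot: [0.996, -0.091, 0.0, -0.0]
contact_force: [-0.3, -0.6, 0.0]
gripper_width: -0.0
grasp_force: 0.0
```

>>> send_rows:
  targets:
    - {"gripper": 1,"x": 0,"y": 0,"z": 0.1,"ax": 0,"ay": 0,"az": 0}
    - {"gripper": 1,"x": 0,"y": 0,"z": 0.1,"ax": 0,"ay": 0,"az": 0}
    - {"gripper": 1,"x": 0,"y": 0,"z": 0,"ax": 0,"ay": 0,"az": 0}
    - {"gripper": 1,"x": 0,"y": 0,"z": 0,"ax": 0,"ay": 0,"az": 0}
    - {"gripper": 1,"x": 0,"y": 0,"z": 0,"ax": 0,"ay": 0,"az": 0}

```text
clock: 4.53
position: [481.1, 100.3, 76.3]
ee_rot: [0.996, -0.091, -0.0, 0.0]
contact_force: [-0.5, 0.0, 0.3]
gripper_width: -0.2
grasp_force: 0.0
```

>>> send_rows:
  targets:
    - {"gripper": 1,"x": 0,"y": 0,"z": 0.1,"ax": 0,"ay": 0,"az": 0}
    - {"gripper": 1,"x": 0,"y": 0,"z": 0,"ax": 0,"ay": 0,"az": 0}
    - {"gripper": 1,"x": 0,"y": 0,"z": 0,"ax": 0,"ay": 0,"az": 0}
    - {"gripper": 1,"x": 0,"y": 0,"z": 0,"ax": 0,"ay": 0,"az": 0}

```text
clock: 4.87
position: [481.1, 100.3, 75.3]
ee_rot: [0.996, -0.091, 0.0, -0.0]
contact_force: [-0.3, -0.3, -0.3]
gripper_width: 0.1
grasp_force: 0.0
```

>>> send_rows:
  targets:
    - {"gripper": 1,"x": 0,"y": 0,"z": 0.1,"ax": 0,"ay": 0,"az": 0}
    - {"gripper": 1,"x": 0,"y": 0,"z": 0,"ax": 0,"ay": 0,"az": 0}
    - {"gripper": 1,"x": 0,"y": 0,"z": 0,"ax": 0,"ay": 0,"az": 0}
    - {"gripper": 1,"x": 0,"y": 0,"z": 0,"ax": 0,"ay": 0,"az": 0}

```text
clock: 5.2
position: [481.1, 100.3, 74.3]
ee_rot: [0.996, -0.091, -0.0, 0.0]
contact_force: [-0.6, -0.4, -0.7]
gripper_width: 0.1
grasp_force: 0.0
```

>>> send_rows:
  targets:
    - {"gripper": 1,"x": 0,"y": 0,"z": 0.1,"ax": 0,"ay": 0,"az": 0}
    - {"gripper": 1,"x": 0,"y": 0,"z": 0,"ax": 0,"ay": 0,"az": 0}
    - {"gripper": 1,"x": 0,"y": 0,"z": 0,"ax": 0,"ay": 0,"az": 0}
    - {"gripper": 1,"x": 0,"y": 0,"z": 0,"ax": 0,"ay": 0,"az": 0}

```text
clock: 5.53
position: [481.2, 100.4, 73.7]
ee_rot: [0.996, -0.091, 0.0, -0.0]
contact_force: [-0.5, -0.1, 4.2]
gripper_width: -0.2
grasp_force: 2.4
```

>>> send_rows:
  targets:
    - {"gripper": 1,"x": 0,"y": 0,"z": -1.2,"ax": 0,"ay": 0,"az": 0}
    - {"gripper": 1,"x": 0,"y": 2.2,"z": 0,"ax": 0,"ay": 0,"az": 0}
    - {"gripper": 1,"x": 0,"y": 2.2,"z": 0,"ax": 0,"ay": 0,"az": 0}
    - {"gripper": 1,"x": 0,"y": 0,"z": 0,"ax": 0,"ay": 0,"az": 0}
    - {"gripper": 1,"x": 0,"y": 0,"z": 0,"ax": 0,"ay": 0,"az": 0}

```text
clock: 5.95
position: [472.8, 56.3, 85.0]
ee_rot: [0.996, -0.092, -0.0, 0.0]
contact_force: [0.9, 0.4, -0.4]
gripper_width: -0.1
grasp_force: 0.0
```

>>> send_rows:
  targets:
    - {"gripper": 1,"x": 0,"y": 0,"z": 0.3,"ax": 0,"ay": 0,"az": 0}
    - {"gripper": 1,"x": 0,"y": 0,"z": 0.3,"ax": 0,"ay": 0,"az": 0}
    - {"gripper": 1,"x": 0,"y": 0,"z": 0.1,"ax": 0,"ay": 0,"az": 0}
    - {"gripper": 1,"x": 0,"y": 0,"z": 0,"ax": 0,"ay": 0,"az": 0}
    - {"gripper": 1,"x": 0,"y": 0,"z": 0,"ax": 0,"ay": 0,"az": 0}

```text
clock: 6.37
position: [473.1, 57.4, 78.0]
ee_rot: [0.996, -0.09, -0.0, 0.0]
contact_force: [0.8, 0.7, 0.3]
gripper_width: 0.3
grasp_force: 0.0
```

>>> send_rows:
  targets:
    - {"gripper": 1,"x": 0,"y": 0,"z": 0.1,"ax": 0,"ay": 0,"az": 0}
    - {"gripper": 1,"x": 0,"y": 0,"z": 0.05,"ax": 0,"ay": 0,"az": 0}
    - {"gripper": 1,"x": 0,"y": 0,"z": 0,"ax": 0,"ay": 0,"az": 0}
    - {"gripper": 1,"x": 0,"y": 0,"z": 0,"ax": 0,"ay": 0,"az": 0}
    - {"gripper": 1,"x": 0,"y": 0,"z": 0,"ax": 0,"ay": 0,"az": 0}

```text
clock: 6.78
position: [473.3, 57.3, 77.1]
ee_rot: [0.996, -0.091, 0.0, -0.0]
contact_force: [-1.5, 1.9, 2.4]
gripper_width: 0.0
grasp_force: 1.4
```

>>> send_rows:
  targets:
    - {"gripper": 1,"x": 0,"y": 0,"z": -0.9,"ax": 0,"ay": 0,"az": 0}
    - {"gripper": 1,"x": 0,"y": 2.2,"z": 0,"ax": 0,"ay": 0,"az": 0}
    - {"gripper": 1,"x": 0,"y": 2.2,"z": 0,"ax": 0,"ay": 0,"az": 0}
    - {"gripper": 1,"x": 0,"y": 0,"z": 0,"ax": 0,"ay": 0,"az": 0}
    - {"gripper": 1,"x": 0,"y": 0,"z": 0,"ax": 0,"ay": 0,"az": 0}

```text
clock: 7.2
position: [465.0, 13.0, 86.2]
ee_rot: [0.996, -0.092, 0.0, -0.0]
contact_force: [0.4, -0.1, 0.8]
gripper_width: -0.3
grasp_force: 0.0
```

>>> send_rows:
  targets:
    - {"gripper": 1,"x": 0,"y": 0,"z": 0.3,"ax": 0,"ay": 0,"az": 0}
    - {"gripper": 1,"x": 0,"y": 0,"z": 0.3,"ax": 0,"ay": 0,"az": 0}
    - {"gripper": 1,"x": 0,"y": 0,"z": 0.2,"ax": 0,"ay": 0,"az": 0}
    - {"gripper": 1,"x": 0,"y": 0,"z": 0,"ax": 0,"ay": 0,"az": 0}
    - {"gripper": 1,"x": 0,"y": 0,"z": 0,"ax": 0,"ay": 0,"az": 0}

```text
clock: 7.62
position: [465.1, 14.1, 77.5]
ee_rot: [0.996, -0.09, -0.0, 0.0]
contact_force: [-0.8, -0.6, -0.3]
gripper_width: -0.2
grasp_force: 0.0
```

>>> send_rows:
  targets:
    - {"gripper": 1,"x": 0,"y": 0,"z": 0.1,"ax": 0,"ay": 0,"az": 0}
    - {"gripper": 1,"x": 0,"y": 0,"z": 0,"ax": 0,"ay": 0,"az": 0}
    - {"gripper": 1,"x": 0,"y": 0,"z": 0,"ax": 0,"ay": 0,"az": 0}
    - {"gripper": 1,"x": 0,"y": 0,"z": 0,"ax": 0,"ay": 0,"az": 0}

```text
clock: 7.95
position: [465.3, 14.0, 77.1]
ee_rot: [0.996, -0.091, 0.0, -0.0]
contact_force: [-1.4, 1.9, 3.3]
gripper_width: 0.1
grasp_force: 1.4
```

>>> send_rows:
  targets:
    - {"gripper": 1,"x": 0,"y": 0,"z": -0.9,"ax": 0,"ay": 0,"az": 0}
    - {"gripper": 1,"x": 0,"y": 2.2,"z": 0,"ax": 0,"ay": 0,"az": 0}
    - {"gripper": 1,"x": 0,"y": 2.2,"z": 0,"ax": 0,"ay": 0,"az": 0}
    - {"gripper": 1,"x": 0,"y": 0,"z": 0,"ax": 0,"ay": 0,"az": 0}
    - {"gripper": 1,"x": 0,"y": 0,"z": 0,"ax": 0,"ay": 0,"az": 0}

```text
clock: 8.37
position: [457.0, -30.3, 86.2]
ee_rot: [0.996, -0.092, 0.0, 0.0]
contact_force: [-0.8, 0.4, -0.2]
gripper_width: 0.3
grasp_force: 0.0
```

>>> send_rows:
  targets:
    - {"gripper": 1,"x": 0,"y": 0,"z": 0.3,"ax": 0,"ay": 0,"az": 0}
    - {"gripper": 1,"x": 0,"y": 0,"z": 0.3,"ax": 0,"ay": 0,"az": 0}
    - {"gripper": 1,"x": 0,"y": 0,"z": 0.2,"ax": 0,"ay": 0,"az": 0}
    - {"gripper": 1,"x": 0,"y": 0,"z": 0,"ax": 0,"ay": 0,"az": 0}
    - {"gripper": 1,"x": 0,"y": 0,"z": 0,"ax": 0,"ay": 0,"az": 0}

```text
clock: 8.78
position: [457.2, -29.2, 77.5]
ee_rot: [0.996, -0.09, -0.0, 0.0]
contact_force: [-0.2, -0.3, -0.2]
gripper_width: 0.1
grasp_force: 0.0
```

>>> send_rows:
  targets:
    - {"gripper": 1,"x": 0,"y": 0,"z": 0.1,"ax": 0,"ay": 0,"az": 0}
    - {"gripper": 1,"x": 0,"y": 0,"z": 0,"ax": 0,"ay": 0,"az": 0}
    - {"gripper": 1,"x": 0,"y": 0,"z": 0,"ax": 0,"ay": 0,"az": 0}
    - {"gripper": 1,"x": 0,"y": 0,"z": 0,"ax": 0,"ay": 0,"az": 0}

```text
clock: 9.12
position: [457.4, -29.2, 77.1]
ee_rot: [0.996, -0.091, 0.0, -0.0]
contact_force: [-0.5, 2.1, 2.7]
gripper_width: -0.2
grasp_force: 1.4
```

>>> send_rows:
  targets:
    - {"gripper": 1,"x": 0,"y": 0,"z": -1.2,"ax": 0,"ay": 0,"az": 0}
    - {"gripper": 1,"x": 0,"y": -3.3,"z": 0,"ax": 0,"ay": 0,"az": 0}
    - {"gripper": 1,"x": 0,"y": -3.3,"z": 0,"ax": 0,"ay": 0,"az": 0}
    - {"gripper": 1,"x": 0,"y": -3.3,"z": 0,"ax": 0,"ay": 0,"az": 0}
    - {"gripper": 1,"x": 0,"y": -3.3,"z": 0,"ax": 0,"ay": 0,"az": 0}

```text
clock: 9.53
position: [481.1, 101.4, 88.8]
ee_rot: [0.996, -0.091, 0.0, 0.0]
contact_force: [1.4, -0.3, -0.4]
gripper_width: 0.1
grasp_force: 0.0
```

>>> send_rows:
  targets:
    - {"gripper": 1,"x": 0,"y": 0,"z": 0,"ax": 0,"ay": 0,"az": 0}
    - {"gripper": 1,"x": 0,"y": 0,"z": 0,"ax": 0,"ay": 0,"az": 0}
    - {"gripper": 1,"x": 0,"y": 0,"z": 0,"ax": 0,"ay": 0,"az": 0}
    - {"gripper": 1,"x": 0,"y": 0,"z": 0.5,"ax": 0,"ay": 0,"az": 0}
    - {"gripper": 1,"x": 0,"y": 0,"z": 0.5,"ax": 0,"ay": 0,"az": 0}

```text
clock: 9.95
position: [480.8, 99.4, 78.5]
ee_rot: [0.996, -0.092, 0.0, -0.0]
contact_force: [0.5, -0.8, -0.5]
gripper_width: 0.0
grasp_force: 0.0
```

>>> send_rows:
  targets:
    - {"gripper": 1,"x": 0,"y": 0,"z": 0.3,"ax": 0,"ay": 0,"az": 0}
    - {"gripper": 1,"x": 0,"y": 0,"z": 0.2,"ax": 0,"ay": 0,"az": 0}
    - {"gripper": 1,"x": 0,"y": 0,"z": 0.2,"ax": 0,"ay": 0,"az": 0}
    - {"gripper": 1,"x": 0,"y": 0,"z": 0.2,"ax": 0,"ay": 0,"az": 0}
    - {"gripper": 1,"x": 0,"y": 0,"z": 0,"ax": 0,"ay": 0,"az": 0}

```text
clock: 10.37
position: [480.5, 99.3, 70.3]
ee_rot: [0.996, -0.091, -0.001, 0.001]
contact_force: [-3.4, -1.3, 9.2]
gripper_width: -0.2
grasp_force: 4.7
```

>>> send_rows:
  targets:
    - {"gripper": 1,"x": 0,"y": 0,"z": 0,"ax": 0,"ay": 0,"az": 0}
    - {"gripper": 1,"x": 0,"y": 0,"z": 0,"ax": 0,"ay": 0,"az": 0}
    - {"gripper": 1,"x": 0,"y": 0,"z": 0,"ax": 0,"ay": 0,"az": 0}

```text
clock: 10.62
position: [480.4, 99.3, 70.6]
ee_rot: [0.996, -0.091, -0.001, 0.001]
contact_force: [-3.7, -1.9, 8.6]
gripper_width: -0.4
grasp_force: 4.6
```

>>> send_rows:
  targets:
    - {"gripper": 1,"x": 0,"y": 0,"z": 0.1,"ax": 0,"ay": 0,"az": 0}
    - {"gripper": 1,"x": 0,"y": 0,"z": 0.05,"ax": 0,"ay": 0,"az": 0}
    - {"gripper": 1,"x": 0,"y": 0,"z": 0,"ax": 0,"ay": 0,"az": 0}
    - {"gripper": 1,"x": 0,"y": 0,"z": 0,"ax": 0,"ay": 0,"az": 0}
    - {"gripper": 1,"x": 0,"y": 0,"z": 0,"ax": 0,"ay": 0,"az": 0}

```text
clock: 11.03
position: [480.5, 99.3, 70.0]
ee_rot: [0.996, -0.091, -0.0, 0.001]
contact_force: [-5.5, -2.2, 15.4]
gripper_width: 0.1
grasp_force: 7.6
```

>>> send_rows:
  targets:
    - {"gripper": 1,"x": 0,"y": 0,"z": -1.0,"ax": 0,"ay": 0,"az": 0}
    - {"gripper": 1,"x": 0,"y": 0,"z": -3.0,"ax": 0,"ay": 0,"az": 0}
    - {"gripper": 1,"x": 0,"y": 0,"z": -4.0,"ax": 0,"ay": 0,"az": 0}
    - {"gripper": 1,"x": 0,"y": 0,"z": -4.0,"ax": 0,"ay": 0,"az": 0}
    - {"gripper": 1,"x": 0,"y": -3.0,"z": 0,"ax": 0,"ay": 0,"az": 0}

```text
clock: 11.45
position: [489.8, 128.7, 196.6]
ee_rot: [0.996, -0.092, 0.006, -0.003]
contact_force: [1.2, 0.4, 0.8]
gripper_width: 0.1
grasp_force: 0.0
```

>>> send_rows:
  targets:
    - {"gripper": 1,"x": 0,"y": -3.5,"z": 0,"ax": 0,"ay": 0,"az": 0}
    - {"gripper": 1,"x": 0,"y": -3.5,"z": 0,"ax": 0,"ay": 0,"az": 0}
    - {"gripper": 1,"x": 0,"y": -3.5,"z": 0,"ax": 0,"ay": 0,"az": 0}
    - {"gripper": 1,"x": 0,"y": -3.5,"z": 0,"ax": 0,"ay": 0,"az": 0}
    - {"gripper": 1,"x": 0,"y": 0,"z": 0,"ax": 0,"ay": 0,"az": 0}

```text
clock: 11.87
position: [513.3, 272.3, 187.7]
ee_rot: [0.996, -0.089, 0.001, -0.001]
contact_force: [0.5, -0.0, 0.5]
gripper_width: -0.1
grasp_force: 0.0
```

```bash
python3 - <<'E'
from loc import *
for n in("top","side"):
    p,d=arm.get_image(n);cv2.imwrite(f'pics/{n}9.png',p[:,:,::-1])
    if n=="top":
        m=arm.camera_model(n);T=m['cam_to_world']
        for u,v in((247,266),(270,270),(293,274),(316,278)):
            z=np.median(d[v-3:v+4,u-3:u+4]);print((T@[(u-m['cx'])/m['fx']*z,(v-m['cy'])/m['fy']*z,z,1])[2].round(1))
    for t in("mouse","weight","grip"): print(n,t,[(r['rect'],round(r['score'],2)) for r in arm.boxes_of(n,t)][:2])
E
```

```text
77.0
77.0
76.8
76.8
top mouse [([153.7, 206.8, 30.2, 47.9], 0.89)]
top weight [([381.0, 267.1, 30.0, 16.7], 0.79)]
top grip [([268.3, 146.8, 35.5, 45.7], 0.95)]
side mouse [([182.2, 193.5, 50.1, 24.9], 0.6)]
side weight [([324.5, 311.6, 26.5, 45.3], 0.58)]
side grip [([304.5, 208.5, 35.5, 33.4], 0.57)]
```

View pics/top9.png

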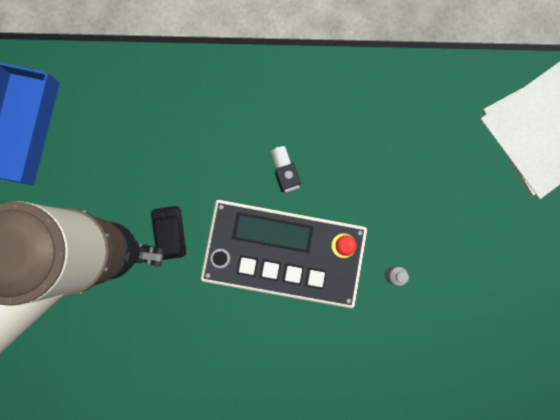

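The picture shows all four keys clear (pixels (247,266) to (316,278)) and level at 77 mm. The bystanders haven't moved, and the arm is clear at z 188.

```bash
python3 -c "
from bench import arm
print(arm.job_done())"
```

```text
the job is handed in; nothing more can be done
None
```

Key 1 was the latched key: I tapped all four left to right, pressed key 1 to the bottom and it popped up level with the others at about 77 mm, the mouse, weight and grip did not visibly move, and the job is handed in (no verdict was returned).

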